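# Push a pattern tray home through the sprung flap of a curing box

## Task

The tray of resin ring patterns stands on the loading apron of the UV curing box. Push it with the end of the emery stick in through the sprung one-way flap until you feel it come up against the buffer inside and press the lamp switch there; push gently, nothing may be rammed or forced. Then draw the stick straight out so that the flap shuts behind the tray, and lay the stick flat on the bench clear of the box, leaving the pot, the doming block and the loupe where they are.

Things in the scene. Friction and masses are not known exactly. Their poses are not given: they have to be found in the camera images.
- curing_box: White UV curing box fixed to the bench, housing 130 mm wide, 118 mm high, x = -16 to 165 mm (a lip over the opening reaches x = -22 mm), aluminium loading apron in front. Origin: at bench height on the centre line of the loading way, below the shut flap. x points level into the box along the way, y left as seen facing the box, z up.
- box_mouth (a point): Middle of the opening, on the floor of the way, below the shut flap; axes as the box's. Opening and way inside: 47 mm wide, 41 mm high, between solid cheeks. Hidden inside is an adjustable stop with a stiff rubber buffer (about 4 N/mm, 8 mm of travel, then solid), clamped at an unknown place: the tray just touches it when the tray's rear face is 40 to 64 mm past the flap. Only feeling tells.
- apron_end (a point): Middle of the apron's front edge, on its top; axes as the box's. The floor of the way is level, 6 mm above the bench, and runs from here 176 mm to the flap and on into the box. Guides 8 mm high stand on it: 88 mm apart 30 mm behind this edge, narrowing evenly to 47 mm apart 40 mm before the flap, then straight.
- flap (a joint): Angle of the sprung flap, rad: 0 = shut, upright; grows as it swings inward, to 1.4; it cannot swing outward. A leaf 46 mm wide, hinged along its top 42 mm above the bench, with a nylon roller along its lower edge just over the floor. Opening it takes about 2 N besides 1 to 2 N for sliding the tray. It rolls over tray and stick and falls shut by itself, but only once the tray's rear face is over 33 mm past it.
- lamp_switch (a joint): How far the tray has pushed in the thin switch plunger that stands out 6 mm before the buffer, beside it, m: 0 = out; 0.006 when the tray just touches the buffer; more while the buffer is squeezed. Its spring is so weak (under half a newton) that the tray stays where it is left.
- tray: Flat aluminium tray with a clear fixed cover and six resin rings inside, 60 mm long (x), 44 mm wide (y), 24 mm high, about 0.25 kg, on the apron between the flared guides, front (+x) to the flap, within a few degrees and mm of the middle. Origin: centre of its underside. Its rear face, where the stick pushes, is at x = -30 mm.
- stick_mid (a point): Centre (half-way up) of the emery stick, a flat straight wooden stick loose on the bench, 260 mm long (along its y), 24 mm wide (x), 9 mm thick (z), 50 g. Either end may push. Held about its middle, level, in line with the way and some 10 mm above its floor, it reaches 130 mm ahead of the grasp, which keeps the hand off housing and guides.
- brass_pot: Small copper-coloured lidded pot, 34 mm across, 38 mm high, standing left of the apron. Origin: centre of its underside. To be left alone.
- doming_block: Steel doming block, a 46 mm cube with hollows, right of the apron. Origin: centre of its underside. To be left alone.
- loupe: Small folding loupe, 59 x 24 x 13 mm, right of the box. To be left alone.
Things that resemble listed ones, but are neither listed nor needed, are in the scene too. There is more than one size of the tray; the one meant has the size given above.

How it is judged (in metres and radians):
On the way, in this order (a step that is already met when the one before it is completed fails the run):
1. the tray has pushed the flap open (value of joint flap above 0.5 rad and x of tray in the frame of curing_box above -0.025 m), for 0.1 s.
2. the tray is home on the buffer, the lamp switch pressed (value of joint lamp_switch above 0.0045 m), for 0.2 s.
At the end, for the whole second after the job is handed in: The tray stands level and at rest inside the box, holding the lamp switch in by more than 4.5 mm (that is, within 1.5 mm of the buffer or on it); the flap is shut (under 0.06 rad); the stick lies flat on the bench (its middle less than 15 mm up) and does not touch the box or its apron (value of joint lamp_switch above 0.0045 m and value of joint flap below 0.06 rad and x of tray in the frame of curing_box above 0.064 m and angle between tray's own z axis and vertical below 0.05 rad and linear speed of tray below 0.01 m/s and height (world z) of stick_mid below 0.015 m and angle between stick_mid's own z axis and vertical below 0.1 rad and contact force between emery_stick and curing_box below 0.05 N).
It fails at once if the tray is rammed against the box, flap or buffer (over 20 N) (contact force between tray and curing_box above 20 N).
It fails at once if the stick forces the flap or the box (over 20 N) (contact force between emery_stick and curing_box above 20 N).
It fails at once if the robot hits the box (over 20 N) (contact force between the arm and curing_box above 20 N).
It fails at once if the pot, the doming block or the loupe is moved (over 2 cm) (distance of any of brass_pot, doming_block, loupe from where it was at the start of the episode above 0.02 m).
It also fails if it takes over 61 s, if anything falls off the work surface, if the arm or the gripper's body presses on something with over 40 N, if the wrist force passes 120 N, or if a joint passes its speed limit or range.

## Robot

A 6-joint arm with a two-finger parallel gripper is mounted at the origin on a cart in front of the work surface, level with it; the furniture and walls round the work are solid. World frame = base frame: x ahead of the robot, y to its left, z up, the work surface at z = 0. Lengths are in m, angles in degrees, forces in N, time in s.
With the tool pointing down it reaches from about 0.375 to 0.975 m from the base axis. Payload 3.8 kg.
Tool frame: the origin (TCP) lies on the centre line of the jaws, within the pads' length; the fingertips stand 8 mm ahead of it and the grasp point (between the pads) lies 11 mm behind it (manip.tip_reach is the distance from the TCP to the fingertips, in m); z points along the fingers, y is the line along which they close (so a half turn about z gives the same grasp; the last joint's range is limited). The gripper opens to 88 mm and grips with 3 to 60 N. Pads are 18 mm wide; open, the fingers measure 123 mm over their backs; the gripper's body (75 mm by 187 mm) begins 45 mm behind the grasp point.
Start: joints at [70.48, 15.12, 91.902, -0, 72.978, -2.114], TCP at [0.202, 0.644, 0.247] pointing down, gripper open.
Joint ranges: [-150.88, 150.88], [-54.13, 125.18], [17.81, 147.31], [-75.09, 255.09], [0, 152.58], [-146.25, 146.25]. Speed limits (degrees/s): [147.25, 147.25, 180, 180, 180, 180].

## Interface

Orientations are given as a 3x3 rotation matrix whose columns are the frame's x, y, z axes.
In Python, from rig import manip, hand, read_state, camera, order gives the robot as it stands. The module is installed in compiled form; this text tells all that it offers. Calls block until the motion is done:
- manip.move_to(position, orientation): joint-space move of the TCP to a pose.
- manip.servo_line(position, frame=None, max_speed=0.15, f_stop=None): straight line of the TCP; frame=None keeps the orientation; max_speed is the mean speed in m/s. With f_stop (N) it stops when the force on the tool has changed by that much, and returns True; else False.
- manip.movej(angles): joint-space move.
- hand.release() and hand.clamp(): open the fingers fully, or close them until they stop; the grip force is fixed at half the most.
- manip.dwell(seconds).
- manip.ik(position, orientation): joint angles nearest the present ones, or None.
- read_state(): the state.
- camera(name): name is "scene" or "top" or "wrist"; returns a dict with "color" (420x560x3 uint8, red, green, blue), "mtx" (3x3 intrinsics, pixels), "origin" and "orientation" of the camera in the world. Camera axes: x right, y down, z forward; pixel columns grow to the right and rows downward; lengths in m; the calibration is good to about 2 mm. A picture is of the moment at which its call begins. There is no depth.
A pose or a line that the arm cannot do raises manip.IKError and nothing moves.
- order.sign_off(): hands the job in; it is judged then, once.
The state is a dict: "t": time; "joints": joint angles; "qd": joint speeds; "tau": joint torques, N m; "tool_pos": TCP position; "orientation": TCP orientation; "ft_force": force on the tool from outside, world axes, zero at the start; "wrist_torque": the same for the moment, N m; "width": finger opening in m; "gripper_force": force on a finger pad.
Only numpy, scipy, OpenCV 4.12 (cv2) and the standard library are available. Lean on these libraries where they do the work, as an engineer would, in place of code of your own. Each camera call takes 0.05 s, during which the arm holds its last target. There are 200 camera calls.

## Working session

There is one attempt and no reset: what is moved stays moved. The work goes in short steps, each a Python script; the robot and the scene stay as the last script left them, time stands still between calls to the robot, and variables do not carry over. Pictures are saved under pics/ and viewed, at most 10 in all, crops included, and the job is handed in when it is done.

```bash
mkdir -p pics; ls; python3 - <<'E'
from rig import *
import cv2,pickle
d={}
for n in("scene","top"):
    c=camera(n);d[n]=c;cv2.imwrite(f"pics/{n}0.png",c["color"][:,:,::-1]);print(n,c["mtx"].tolist(),c["origin"],c["orientation"])
pickle.dump({k:dict(v) for k,v in d.items()},open("c0.pkl","wb"))
s=read_state();print(s["t"],s["ft_force"],s["orientation"],s["tool_pos"])
E
```

```text
pics
scene [[387.08320435911577, 0.0, 288.44220341751895], [0.0, 387.08320435911577, 207.94515848595353], [0.0, 0.0, 1.0]] [ 0.04564    -0.68532666  0.55428692] [[ 0.64909464 -0.46071083  0.60532775]
 [-0.76032637 -0.36772573  0.53542656]
 [-0.02408223 -0.80778916 -0.58897939]]
top [[446.6072368897025, 0.0, 282.6921526542328], [0.0, 446.6072368897025, 205.05611162224903], [0.0, 0.0, 1.0]] [ 0.47769688 -0.22681815  1.03819822] [[-0.02489104 -0.9958396   0.08765797]
 [-0.99967     0.02535166  0.00414519]
 [-0.00635022 -0.08752587 -0.99614201]]
0.1 [-0.24663291 -0.6048089  -0.74116078] [[-9.54212451e-01  2.99128964e-01 -6.78424602e-04]
 [ 2.99129722e-01  9.54210601e-01 -1.88125183e-03]
 [ 8.46230358e-05 -1.99805088e-03 -9.99998000e-01]] [0.20171329 0.64351995 0.24551324]
```

View pics/top0.png

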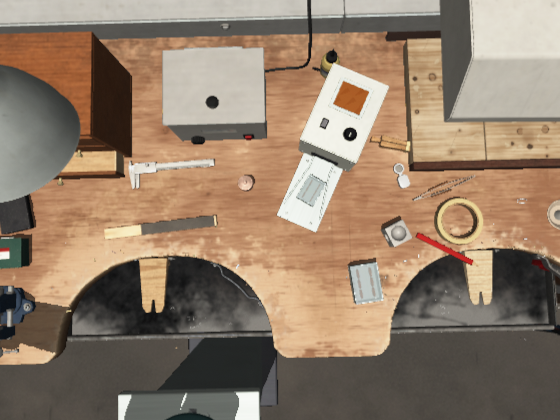

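View pics/scene0.png

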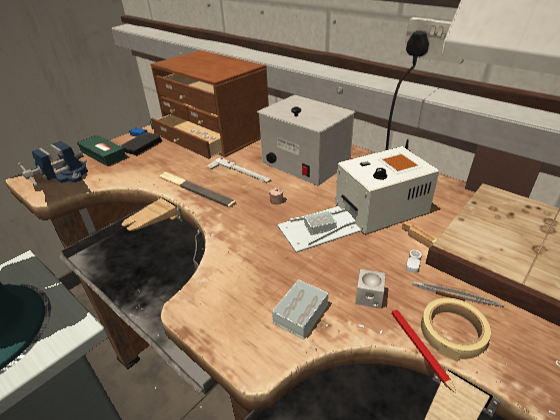

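The top view shows the box at about (345,115), the apron's front edge from (278,215) to (315,230), the tray at (311,190) and the stick at (160,227). The pot is at (246,183), the doming block at (397,232) and the loupe at (402,175). The larger tray at (366,283) is a decoy.

```bash
cat > h.py <<'E'
import numpy as np,cv2
def ray(c,uv,z):
    uv=np.atleast_2d(uv).astype(float)
    d=np.c_[uv,np.ones(len(uv))]@np.linalg.inv(c["mtx"]).T@np.asarray(c["orientation"]).T
    o=np.asarray(c["origin"]);return o+d*((z-o[2])/d[:,2])[:,None]
def proj(c,P):
    p=(np.atleast_2d(P)-c["origin"])@np.asarray(c["orientation"])@np.asarray(c["mtx"]).T
    return p[:,:2]/p[:,2:]
E
python3 - <<'E'
import pickle,cv2,numpy as np
from h import *
d=pickle.load(open("c0.pkl","rb"));c=d["top"];im=c["color"][:,:,::-1]
a=cv2.resize(im[50:240,265:400],None,fx=3.1,fy=3.1,interpolation=cv2.INTER_CUBIC)
b=cv2.resize(im[205:250,95:225],None,fx=2.9,fy=2.9,interpolation=cv2.INTER_CUBIC)
o=np.zeros((600,800,3),np.uint8);o[:a.shape[0],:a.shape[1]]=a;o[:b.shape[0],422:422+b.shape[1]]=b
cv2.imwrite("pics/crop.png",o)
# bright, low saturation
hsv=cv2.cvtColor(im,cv2.COLOR_BGR2HSV)
m=((hsv[:,:,1]<40)&(hsv[:,:,2]>185)).astype(np.uint8);m[:, :270]=0;m[:,392:]=0;m[:60]=0;m[240:]=0
for cn in cv2.findContours(m,0,2)[0]:
    if cv2.contourArea(cn)>200:
        r=cv2.minAreaRect(cn);bx=cv2.boxPoints(r);print(cv2.contourArea(cn),bx.round(1).tolist());print(ray(c,bx,.006).round(4).tolist());print(ray(c,bx,.118).round(4).tolist())
s=hsv[205:250,95:225];print(s[22,::8].tolist())
E
```

```text
2853.5 [[276.1000061035156, 214.89999389648438], [303.79998779296875, 151.1999969482422], [343.1000061035156, 168.3000030517578], [315.3999938964844, 232.0]]
[[0.5459, -0.2066, 0.006], [0.694, -0.2751, 0.006], [0.6512, -0.3657, 0.006], [0.5042, -0.2963, 0.006]]
[[0.5385, -0.2088, 0.118], [0.6706, -0.2699, 0.118], [0.6323, -0.3506, 0.118], [0.5013, -0.2888, 0.118]]
4999.0 [[299.20001220703125, 138.89999389648438], [332.29998779296875, 61.599998474121094], [388.79998779296875, 85.80000305175781], [355.70001220703125, 163.10000610351562]]
[[0.7235, -0.2651, 0.006], [0.9091, -0.3495, 0.006], [0.8461, -0.4813, 0.006], [0.6625, -0.3954, 0.006]]
[[0.6968, -0.261, 0.118], [0.8623, -0.3362, 0.118], [0.8061, -0.4536, 0.118], [0.6424, -0.3771, 0.118]]
[[14, 108, 200], [13, 111, 198], [14, 106, 181], [18, 86, 202], [22, 58, 247], [22, 58, 247], [17, 42, 109], [18, 46, 112], [17, 40, 101], [16, 42, 104], [16, 44, 111], [15, 42, 110], [18, 46, 112], [14, 68, 117], [13, 107, 162], [15, 105, 161], [14, 106, 203]]
```

View pics/crop.png

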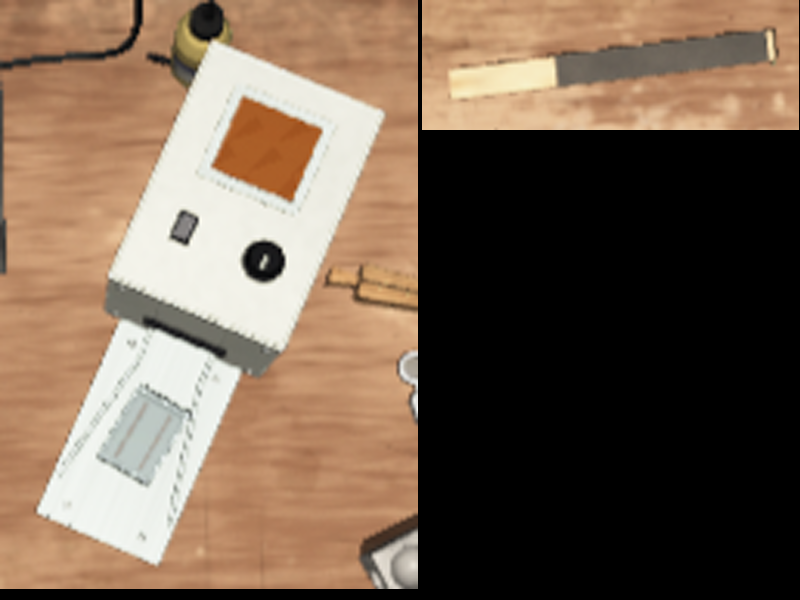

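The crop shows the apron and box edges clearly. The tray's corners are at about (312,175), (326,183), (312,206) and (297,197) in full-image pixels, and the stick runs from (105,232) to (216,221). The apron, box front and box rear agree on a flap at (0.6845, -0.3255) and a yaw of -24.8°.

```bash
cat >> h.py <<'E'
F=np.array([.6845,-.3255]);A=np.radians(-24.8);U=np.array([np.cos(A),np.sin(A)]);V=np.array([-U[1],U[0]])
def way(x,y=0,z=0): return np.r_[F+x*U+y*V,z]
def tobox(P): P=np.atleast_2d(P)[:,:2]-F; return np.c_[P@U,P@V]
def down(ax):  # tool down, tool x along horizontal direction ax
    x=np.r_[ax/np.linalg.norm(ax),0];z=np.array([0,0,-1.]);return np.c_[x,np.cross(z,x),z]
def stick(c):
    hsv=cv2.cvtColor(c["color"],cv2.COLOR_RGB2HSV);h,s,v=cv2.split(hsv)
    m=(((s<60)&(v<140))|((s<75)&(v>220))).astype(np.uint8);k=np.zeros_like(m);k[210:248,95:225]=1
    m=cv2.morphologyEx(m*k,cv2.MORPH_CLOSE,np.ones((3,3)))
    cn=max(cv2.findContours(m,0,2)[0],key=cv2.contourArea);return ray(c,cv2.boxPoints(cv2.minAreaRect(cn)),.009)
E
python3 - <<'E'
import pickle
from h import *
from rig import *
c=pickle.load(open("c0.pkl","rb"))["top"]
t=ray(c,[(311.8,175.2),(326.3,182.9),(312.4,206.1),(297.3,196.8)],.03);print("tray",tobox(t).round(4).tolist())
b=stick(c);e=sorted([(np.linalg.norm(b[i]-b[(i+1)%4]),i) for i in range(4)]);L=e[-1][0];i=e[-1][1]
d=(b[(i+1)%4]-b[i])[:2];d/=np.linalg.norm(d);d*=-np.sign(d[1])  # toward -y
mid=b.mean(0)[:2];print("stick",b.round(4).tolist(),L,e[0][0],mid,np.degrees(np.arctan2(d[1],d[0])))
np.savez("s.npz",mid=mid,d=d)
for sg in(1,-1):
    q0=manip.ik(np.r_[mid-.015*d,.011],down(sg*d));print(sg,q0)
    for x in(-.31,-.2,-.075): print(x,manip.ik(way(x,0,.026),down(sg*U)))
E
```

```text
tray [[-0.0614, 0.0101], [-0.0646, -0.0271], [-0.1259, -0.0189], [-0.1199, 0.0209]]
stick [[0.5243, 0.1914, 0.009], [0.5502, -0.0646, 0.009], [0.5269, -0.0672, 0.009], [0.501, 0.1882, 0.009]] 0.2572609479014143 0.02345779698848994 [0.52558854 0.06194145] -84.2249449958745
1 None
-0.31 [-2.90564078e+01  5.56924103e+00  1.29683151e+02 -2.54444375e-14
  4.47476083e+01  8.57435922e+01]
-0.2 [-2.82169138e+01  1.61622770e+01  1.16577403e+02 -2.54444375e-14
  4.72603204e+01  8.65830862e+01]
-0.075 [-2.75913416e+01  2.74283798e+01  1.00350647e+02 -2.54444375e-14
  5.22209735e+01  8.72086584e+01]
-1 [ 5.64952254e+00  1.49046190e+01  1.20375269e+02 -2.54444375e-14
  4.47201125e+01 -1.25532468e-01]
-0.31 [-2.90564078e+01  5.56924103e+00  1.29683151e+02 -2.54444375e-14
  4.47476083e+01 -9.42564078e+01]
-0.2 [-2.82169138e+01  1.61622770e+01  1.16577403e+02 -2.54444375e-14
  4.72603204e+01 -9.34169138e+01]
-0.075 [-2.75913416e+01  2.74283798e+01  1.00350647e+02 -2.54444375e-14
  5.22209735e+01 -9.27913416e+01]
```

```bash
python3 - <<'E'
from h import *
from rig import *
z=np.load("s.npz");mid,d=z["mid"],z["d"];g=mid-.015*d
hand.release();manip.move_to(np.r_[g,.10],down(-d))
print(manip.servo_line(np.r_[g,.011],max_speed=.08,f_stop=6));s=read_state();print(s["tool_pos"],s["ft_force"])
hand.clamp();s=read_state();print(s["width"],s["gripper_force"],s["t"])
manip.servo_line(np.r_[g,.15],max_speed=.2)
x0=-.124-.145-.03
manip.move_to(way(x0,0,.15),down(-U))
s=read_state();print(s["t"],s["width"],s["tool_pos"],tobox(s["tool_pos"]))
for n in("top","scene"):
    c=camera(n);cv2.imwrite(f"pics/{n}1.png",c["color"][:,:,::-1])
im=cv2.imread("pics/top1.png")[130:290,230:420];im2=cv2.imread("pics/scene1.png")[130:350,200:460]
a=cv2.resize(im,(400,337));b=cv2.resize(im2,(400,338));cv2.imwrite("pics/p1.png",np.hstack([a,b[:337]]))
E
```

```text
False
[0.52472478 0.07693233 0.01160992] [ 0.4365993   0.45896505 -0.6903592 ]
0.023356926858702103 29.997054934501648 4.95
7.25 0.02344301549166329 [ 0.41296925 -0.19967539  0.14940824] [[-0.29926689  0.00032661]]
```

View pics/p1.png

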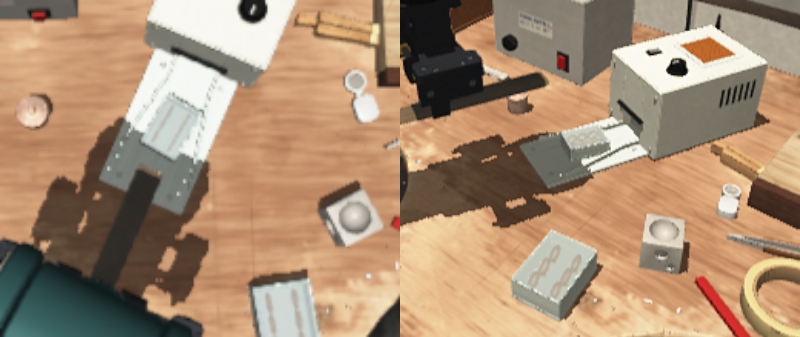

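The stick is held level and in line with the way. Its tip is at about (300,210) in the full top image, behind the tray. Next I'll lower it and make gentle contact.

```bash
python3 - <<'E'
from h import *
from rig import *
c=camera("top");print("tip",tobox(ray(c,[(299.8,209.8)],.147)))
x0=-.299;zz=.026
print(manip.servo_line(way(x0,0,zz),max_speed=.08,f_stop=5))
f=read_state();f0=f["ft_force"];print(f["tool_pos"],f0)
r=manip.servo_line(way(x0+.07,0,zz),max_speed=.025,f_stop=5)
s=read_state();print(r,s["t"],tobox(s["tool_pos"]),s["tool_pos"][2],s["width"],s["ft_force"]-f0,(s["ft_force"]-f0)[:2]@U)
np.save("f0.npy",f0)
c=camera("top");a=cv2.resize(c["color"][130:290,230:420,::-1],(400,337));c=camera("scene");b=cv2.resize(c["color"][170:280,260:390,::-1],(400,337));cv2.imwrite("pics/p2.png",np.hstack([a,b]))
E
```

```text
tip [[-0.15467192  0.00388871]]
False
[ 0.41353573 -0.20032821  0.02652158] [-0.03279078  0.12091338 -0.88439754]
False 12.05 [[-2.29062789e-01 -6.52039204e-06]] 0.026003435632437982 0.023155119936297375 [-3.01881777 -0.47664603  0.13518283] -2.540484613646506
```

View pics/p2.png

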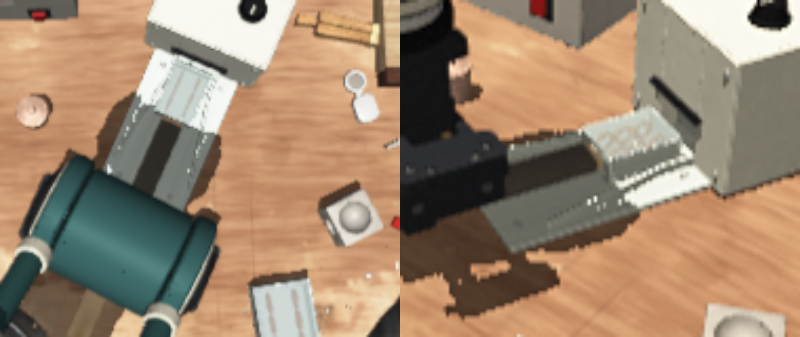

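The stick's end sits squarely on the rear of the tray, and the tray is aligned and entering the narrow part of the guides. I'll continue through the flap, then feel for the buffer slowly.

```bash
cat > push.py <<'E'
from h import *
from rig import *
f0=np.load("f0.npy")
def st(r):
    s=read_state();f=-(s["ft_force"]-f0)[:2]@U;print(r,round(s["t"],2),tobox(s["tool_pos"]).round(4).tolist(),round(s["tool_pos"][2],4),round(s["width"],4),"F",round(f,2),"lat",round((s["ft_force"]-f0)[:2]@V,2));return f
E
python3 - <<'E'
from push import *
r=manip.servo_line(way(-.115,0,.026),max_speed=.03,f_stop=7);f=st(r)
if not r:
    x=-.115
    while x<-.069:
        x+=.004
        r=manip.servo_line(way(x,0,.026),max_speed=.01,f_stop=4);f=st(r)
        if r or f>6: break
E
```

```text
False 16.1 [[-0.115, -0.0]] 0.026 0.0235 F 3.64 lat -1.32
False 16.65 [[-0.1104, 0.0002]] 0.0262 0.0234 F 1.2 lat -0.46
False 17.2 [[-0.1068, 0.0]] 0.026 0.0236 F 1.66 lat 0.24
False 17.75 [[-0.1027, -0.0]] 0.0261 0.0229 F 1.99 lat -0.2
True 18.12 [[-0.1023, 0.0001]] 0.0244 0.0233 F 0.13 lat -0.3
```

```bash
python3 - <<'E'
from push import *
s=read_state();print(s["ft_force"]-f0,s["wrist_torque"])
x=-.1023
while x<-.069:
    x+=.002
    r=manip.servo_line(way(x,0,.026),max_speed=.008,f_stop=4);f=st(r);print(round((read_state()["ft_force"]-f0)[2],2))
    if r or f>6: break
E
```

```text
[-0.2399836  -0.21550799 -1.42303577] [ 0.04451804  0.22374055 -0.00254231]
False 18.86 [[-0.1013, 0.0]] 0.0255 0.0234 F 2.96 lat 0.9
-0.8
False 19.26 [[-0.1003, 0.0001]] 0.025 0.0232 F 6.58 lat 0.24
-1.29
```

```bash
python3 - <<'E'
from push import *
x=-.0983
for k in range(3):
    x+=.001
    r=manip.servo_line(way(x,0,.026),max_speed=.008,f_stop=4);f=st(r)
    if r or f>9.5: break
manip.dwell(.4);st("d")
c=camera("scene");b=cv2.resize(c["color"][150:290,250:430,::-1],(700,544),interpolation=cv2.INTER_CUBIC);cv2.imwrite("pics/p3.png",b)
E
```

```text
False 19.53 [[-0.1, 0.0001]] 0.0247 0.0234 F 7.4 lat 1.03
False 19.81 [[-0.0997, 0.0001]] 0.0245 0.0237 F 9.03 lat -0.01
False 20.08 [[-0.0994, 0.0001]] 0.0241 0.0235 F 10.38 lat 0.34
d 20.48 [[-0.0995, 0.0002]] 0.0242 0.0235 F 9.89 lat -0.25
```

View pics/p3.png

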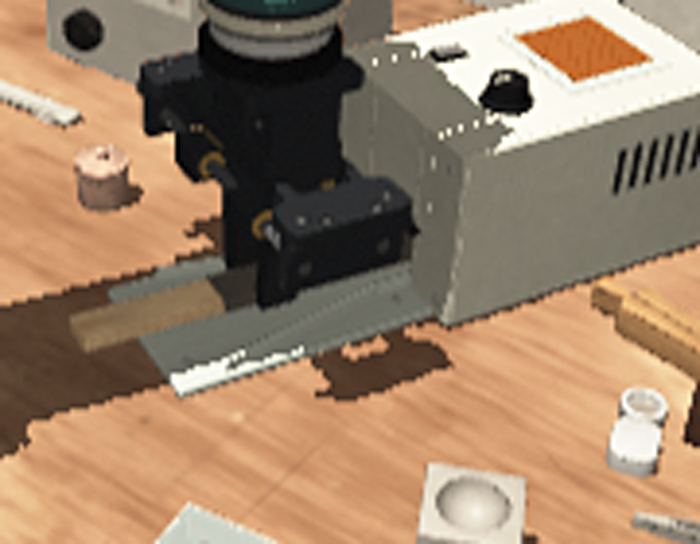

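Only the stick enters the box, and the force rises about 4–5 N/mm, which matches the buffer. The rear face is at about 45 mm, inside the expected range. I'll check the hand-to-housing gap numerically, then draw the stick straight out.

```bash
python3 - <<'E'
from push import *
c=camera("scene")
for P in(way(-.062,-.0935,.08),way(-.062,-.0935,.06),way(-.0225,-.065,.06)): print(((proj(c,P)[0]-[250,150])*3.888).round())
for x in(-.1045,): manip.servo_line(way(x,0,.026),max_speed=.008);st("b")
for x in(-.13,-.16,-.19,-.22,-.30): manip.servo_line(way(x,0,.026),max_speed=.05);st("b")
manip.servo_line(way(-.34,0,.05),max_speed=.1)
c=camera("scene");b=cv2.resize(c["color"][150:290,250:430,::-1],(700,544),interpolation=cv2.INTER_CUBIC);cv2.imwrite("pics/p4.png",b)
E
```

```text
[414. 269.]
[411. 299.]
[444. 249.]
b 21.88 [[-0.1041, -0.0]] 0.0262 0.0234 F -1.03 lat -0.27
b 22.54 [[-0.1309, 0.0]] 0.0259 0.0233 F 0.67 lat 0.02
b 23.29 [[-0.1596, -0.0001]] 0.0264 0.0233 F -0.59 lat 0.02
b 24.04 [[-0.1898, -0.0]] 0.0262 0.0233 F -0.41 lat -0.7
b 24.79 [[-0.2198, -0.0]] 0.0262 0.0233 F 0.03 lat 0.09
b 26.54 [[-0.2997, -0.0]] 0.0261 0.0234 F 0.38 lat -0.21
```

View pics/p4.png

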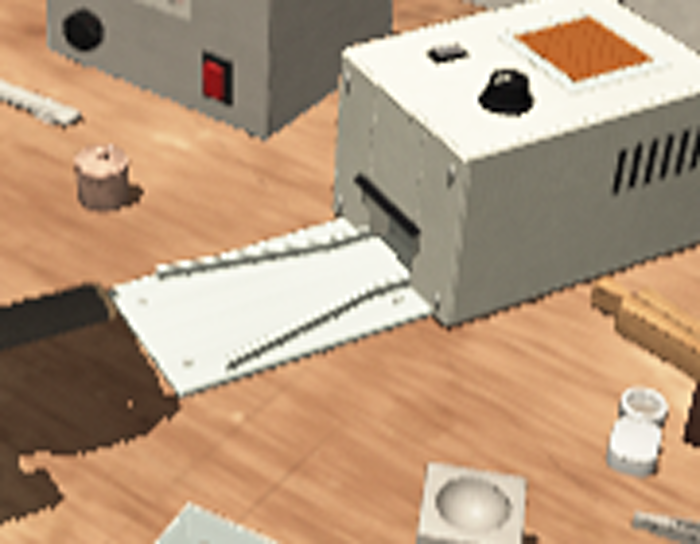

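The tray is inside, the flap is shut at about (395,235) in the crop, and the pot, doming block and loupe haven't moved. I'll lay the stick back where it was.

```bash
python3 - <<'E'
from push import *
z=np.load("s.npz");mid,d=z["mid"],z["d"];g=mid-.015*d
p=read_state()["tool_pos"];manip.servo_line(np.r_[p[:2],.15],max_speed=.15)
manip.move_to(np.r_[g,.12],down(-d))
print(manip.servo_line(np.r_[g,.03],max_speed=.1),manip.servo_line(np.r_[g,.011],max_speed=.02,f_stop=4));st("p");print(read_state()["tool_pos"])
hand.release();manip.servo_line(np.r_[g,.15],max_speed=.15);manip.move_to(np.array([.35,.35,.25]),down(-d))
c=camera("top");cv2.imwrite("pics/top5.png",c["color"][:,:,::-1])
b=stick(c);print(b.round(4).tolist(),read_state()["t"])
c=camera("scene");a=cv2.imread("pics/top5.png")[50:260,90:420];cv2.imwrite("pics/p5.png",np.vstack([cv2.resize(a,(462,294)),cv2.resize(c["color"][120:290,140:420,::-1],(462,280))]))
E
```

```text
False True
p 31.46 [[-0.3146, 0.2979]] 0.011 0.0234 F -0.77 lat -0.55
[0.52385274 0.07689228 0.01098158]
[[0.5239, 0.1916, 0.009], [0.5507, -0.0642, 0.009], [0.5278, -0.0669, 0.009], [0.501, 0.1884, 0.009]] 34.9167
```

View pics/p5.png

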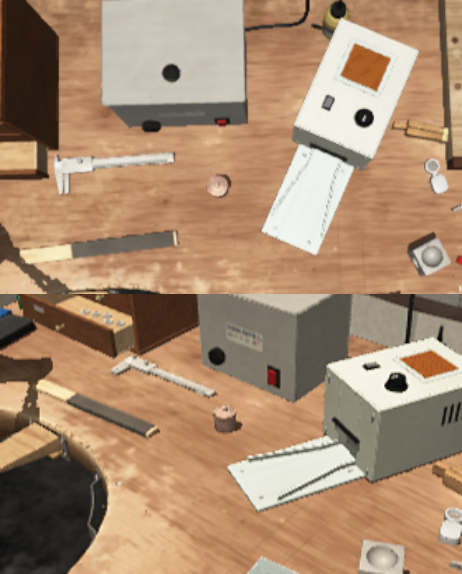

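The stick lies flat at its original place, at about (100,245) in the upper view. The apron is empty, the flap is shut and the other things are undisturbed.

```bash
python3 -c "
from rig import *
print(order.sign_off())"
```

```text
the job is handed in; nothing more can be done
None
```

I pushed the tray in through the flap until I felt the buffer (about 10 N), drew the stick out so the flap shut, laid it flat on the bench and handed the job in at about 35 s; the lamp switch can't be seen, so "pressed" rests on that feel, and no verdict came back.

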